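# Take the filter cartridge out of the bath circulation unit

## Task

Take the filter cartridge out of the sloping circulation unit for cleaning: slide the unit's cover fully open, turn the cartridge anticlockwise by its bar handle until its lugs are clear of the clips, lift it out and set it down gently, standing upright, in the small white tray that has the brush and the clear beaker beside it. Then slide the cover fully shut again, and leave that brush and beaker where they are.

Things in the scene. Friction and masses are not known exactly. Their poses are not given: they have to be found in the camera images.
- unit: Grey circulation unit, fixed, 340 mm wide (y), 190 mm tall at the back, left or right of the tray. Top face slopes 25 degrees, facing the robot. Origin: centre of its foot on the bench; x to its back, y left seen from the robot, z up. Right half (-y): compartment 140 x 150 mm under a sliding aluminium cover, cartridge in its middle. Left half: pump housing, over which the open cover stands.
- cover (a joint): Cover's slide along the unit's +y, in m: 0 fully shut (over the compartment, at its stop), 0.155 fully open, at its other stop. It starts up to 25 mm ajar. Friction about 2 N. The cover is a 150 x 152 x 6 mm plate with a black bar handle in its middle.
- cover_grip (a point): Centre of the top of the cover's bar handle. Its axes are the slope's: x up the slope, y along the slide (opening), z out of the slope. The bar is 70 mm long (x), 14 mm thick (y) and stands 26 mm high on the cover, whose top face is 103 mm (along z) from the socket floor. Guide rails 5 mm high flank the cover at x = 74 mm and beyond, both sides.
- socket (a point): Centre of the socket floor on which the cartridge stands, in a 59 mm square well 33 mm deep in the compartment's deck. Its axis is the slope's normal, 25 degrees off vertical, leaning to the robot. Two steel clips hold the lugs down, one up-slope and one down-slope, from 31 mm off the axis outwards, 24 mm wide, tops 54 mm above the socket floor.
- cartridge: White plastic filter cartridge, about 0.25 kg: drum 54 mm diameter, 56 mm tall, bar handle on top (see its point), two side lugs along its x (82 mm tip to tip, 12 mm wide, 36 to 44 mm above the bottom). Origin: centre of its bottom; z along its axis, out of the socket. At the start x points up the slope and the lugs are under the clips.
- cartridge_handle (a point): Centre of the top of the cartridge's bar handle, 86 mm above its bottom, same axes. Bar: 52 mm long (x), 16 mm thick (y), 30 mm tall. Turned anticlockwise seen from above (positive about z) the lugs are clear from about 45 degrees; a stop ends the turn near 75. The other way is stopped at once. It then lifts out along z: 60 mm frees it of the well, 110 mm of the cover's level.
- tray: Small white plastic tray (a larger white tray lies at the far right edge), fixed, 200 x 160 mm (x, y), walls 30 mm high and 5 mm thick, floor 5 mm thick. Origin: centre of its underside; z up. It stands level on the bench beside the unit, right or left of it.
- brush: Bystander: brush 200 mm long, lying in front of the tray. Origin under its middle.
- jug: Bystander: clear plastic beaker, 60 mm diameter, 90 mm tall, close beside the tray. Origin: centre of its bottom.

How it is judged:
By the outcome, as a careful person would: the job done as asked, in the order asked, and still so for the second after the job is handed in, with the robot touching nothing.
It also fails if it takes over 64 s, if anything falls off the work surface, if the arm or the gripper's body presses on something with over 40 N, if the wrist force passes 120 N, or if a joint passes its speed limit or range.

## Robot

A 6-joint arm with a two-finger parallel gripper is mounted at the origin on the work surface. World frame = base frame: x ahead of the robot, y to its left, z up, the work surface at z = 0. Lengths are in mm, angles in rad, forces in N, time in s.
With the tool pointing down it reaches from about 325 to 1000 mm from the base axis. Payload 5.1 kg.
Tool frame: the origin (TCP) lies midway between the tips of the shut fingers; the grasp point (between the pads) lies 19 mm behind it (r.tcp_to_grasp is the distance from the TCP to the grasp point, in mm); z points along the fingers, y is the line along which they close (so a half turn about z gives the same grasp; the last joint's range is limited). The gripper opens to 85 mm and grips with 20 to 120 N. Pads are 22 mm wide; open, the fingers measure 114 mm over their backs; the gripper's body (76 mm by 85 mm) begins 54 mm behind the grasp point. The pads swing forward as they close: fully open they stand 13 mm farther back than shut.
Start: joints at [1.172, 0.124, 1.65, -0, 1.367, -0.083], TCP at [201.896, 617.837, 231.322] pointing down, gripper open.
Joint ranges: [-2.61, 2.61], [-1.02, 2.33], [0.03, 2.71], [-1.35, 4.49], [0.32, 2.68], [-2.91, 2.91]. Speed limits (rad/s): [2.57, 2.57, 3.14, 3.14, 3.14, 3.14].

## Interface

Orientations are given as a rotation vector (axis times angle).
In Python, from workcell import r gives the robot as it stands. The module is installed in compiled form; this text tells all that it offers.
- The arm moves only by the tool apply_moves, never from a script. Its argument "plan" is a list of rows, each a list of 3 entries, a list of its own where there are three numbers: the turn, a rotation vector about the tool's x, y, z in degrees, then the shift along the tool's x, y, z in units of 50 mm (1.0 is 50 mm), then the finger opening in mm, from 0 to 85.4. A call has 1 to 12 rows; each row shifts and turns the commanded pose from where the row before left it, along the tool's axes as they then stand; what a row does not reach is not made up. A row lasts 1/8 s, in which the tool goes at most 62.5 mm and 10.7 degrees, less where a joint would pass 70% of its speed; a pose out of reach is approached as far as the arm can. A call is refused whole if a number of a shift passes 1 or a number of a turn 10.7, either way. A call with a gripper value outside its range is refused whole. The fingers move at their own pace and stop on an object; "squeeze" is the grip in N (left out, the last holds). Time passes only in rows, so rows that do not move let the fingers close. It gives the time, the measured TCP pose, the force, the opening and the grip force at its end, in the units of the state.
- r.observe(): the state, without advancing time (a new reading comes with each control period).
- r.camera(name): name is "scene" or "top" or "wrist"; returns (picture, depth): 480x640x3 uint8, red, green, blue; 480x640 float32, mm along the optical axis (not along the pixel's ray), 0 where there is no reading.
- r.calibration(name): a dict with "fx", "fy", "cx", "cy" (pixels), "k1" (the pictures are not rectified: a ray, as slopes to the right and down, at radius r is drawn at 1 + k1 r^2 times it, then the intrinsics apply), "R" (3x3) and "t" (3): a world point X has camera coordinates R X + t. Camera axes: x right, y down, z forward; pixel columns grow to the right and rows downward; lengths in mm; the calibration is good to about 2 mm. A picture is of the moment at which its call begins: read the wrist's pose just before it. calibration takes no time and is no camera call; for the wrist camera it gives the pose at the moment of the call.
- r.hand_in(): hands the job in; it is judged then, once.
The state is a dict: "t": time; "qpos": joint angles; "qd": joint speeds; "joint_torque": joint torques, N m; "eef_pos": TCP position; "tcp_rot": TCP orientation; "wrist_force": force on the tool from outside, world axes, zero at the start; "torque": the same for the moment, N m; "finger_gap": finger opening in mm; "gripper_force": force on a finger pad.
Only numpy, scipy, OpenCV 4.12 (cv2) and the standard library are available. Lean on these libraries where they do the work, as an engineer would, in place of code of your own. Each camera call takes 0.05 s, during which the arm holds its last target. There are 200 camera calls.

## Working session

There is one attempt and no reset: what is moved stays moved. The work goes in short steps, Python scripts to look and compute and a tool call to move; the robot and the scene stay as the last step left them, time stands still between calls to the robot, and variables do not carry over. Pictures are saved under pics/ and viewed, at most 10 in all, crops included, and the job is handed in when it is done.

Besides the shell and the picture viewer there is one more tool, called after "Call:" in YAML: its name, and indented under it one key for each argument. apply_moves: Moves the arm, as the interface text tells. Its arguments: {"type":"object","properties":{"plan":{"type":"array","items":{"type":"array"}},"squeeze":{"type":"number"}},"required":["plan"]}

```bash
mkdir -p pics; ls; python3 - <<'E'
from workcell import r
import cv2,numpy as np
for n in("scene","top"):
    p,d=r.camera(n); cv2.imwrite(f"pics/{n}0.png",p[:,:,::-1]); np.savez(f"{n}0.npz",p=p,d=d,**r.calibration(n))
    c=r.calibration(n);print(n,c)
print(r.observe())
E
```

```text
pics
scene {'fx': 491.36558976366626, 'fy': 491.36558976366626, 'cx': 322.60196601290744, 'cy': 237.66506365073852, 'k1': -0.13778932642001485, 'R': array([[ 0.97372767, -0.22769003, -0.00341543],
       [-0.13868978, -0.58108435, -0.80193898],
       [ 0.18060886,  0.78134386, -0.59739619]]), 't': array([-517.45812092,  164.90189398, 1066.35828299])}
top {'fx': 471.6976349651208, 'fy': 471.6976349651208, 'cx': 321.5806534375283, 'cy': 243.31339003174028, 'k1': -0.10960431080548225, 'R': array([[-0.01340758, -0.9998989 , -0.0047351 ],
       [-0.99507756,  0.01380764, -0.09813259],
       [ 0.09818805,  0.00339608, -0.99516208]]), 't': array([ -31.5287898 ,  509.70784813, 1043.64574727])}
{'t': 0.1, 'qpos': array([ 1.17238352e+00,  1.24453779e-01,  1.65155900e+00,  1.66932391e-05,
        1.36754524e+00, -8.25869923e-02]), 'qd': array([-0.00052357, -0.00040805, -0.00327884,  0.00060308, -0.00331193,
       -0.00107346]), 'joint_torque': array([ 5.33973036e-05, -4.24933720e+01, -3.66652572e+01, -3.87591876e-05,
        3.89654728e-03, -1.25934505e-05]), 'eef_pos': array([201.6833613 , 617.31648305, 230.15423053]), 'tcp_rot': array([-4.93967692e-01, -3.10202362e+00,  2.99175500e-03]), 'wrist_force': array([ 0.32974323, -0.34635268,  0.31089346]), 'torque': array([-0.02199669,  0.04494278, -0.03037461]), 'gripper_force': 0.0, 'finger_gap': 85.34902408898733}
```

View pics/scene0.png

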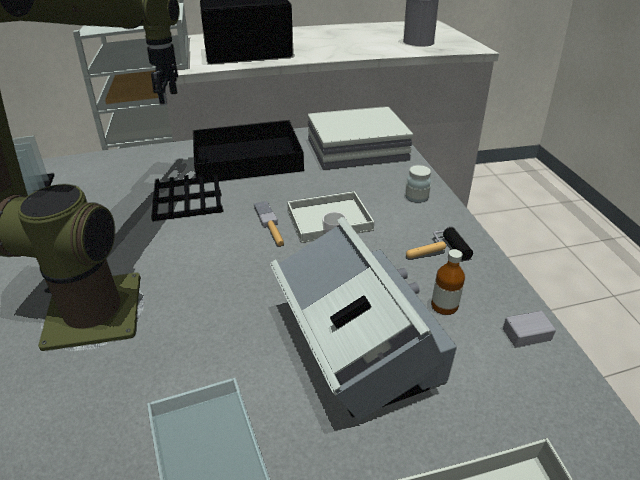

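View pics/top0.png

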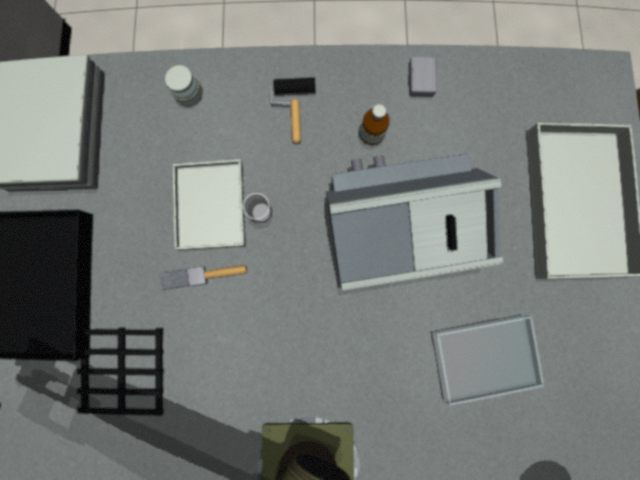

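Top view: the target tray is at about (208,205), the brush at (203,276) and the beaker at (257,207). The unit is centred near (415,225), with the cover bar at (451,232) and the cover slightly ajar. Next I'll measure these.

```bash
cat > h.py <<'E'
import numpy as np, cv2
from scipy.spatial.transform import Rotation as Rn
def cloud(d,c):
    K=np.array([[c['fx'],0,c['cx']],[0,c['fy'],c['cy']],[0,0,1.]])
    v,u=np.mgrid[:480,:640]
    n=cv2.undistortPoints(np.stack([u,v],-1).reshape(-1,1,2).astype(float),K,np.array([float(c['k1']),0,0,0])).reshape(480,640,2)
    P=np.dstack([n*d[...,None],d])
    X=(P-c['t'])@c['R']; X[d<=0]=np.nan
    return X
def load(n):
    z=np.load(n+'.npz'); return z['p'],cloud(z['d'].astype(float),z)
def plane(P,it=8):
    for _ in range(it):
        m=P.mean(0); n=np.linalg.svd(P-m,full_matrices=False)[2][2]; n*=np.sign(n[2]); e=(P-m)@n
        P=P[abs(e)<max(1.5,2*np.median(abs(e)))]
    return m,n
E
python3 - <<'E'
from h import *
np.set_printoptions(precision=3,suppress=True)
p,X=load('top0')
def reg(a,b,c,d): 
    q=X[b:d,a:c].reshape(-1,3); return q[~np.isnan(q[:,0])]
m,n=plane(reg(418,205,442,262)); print('cover',m,n,np.degrees(np.arccos(n[2])),'yaw',np.degrees(np.arctan2(-n[1],-n[0])))
m2,n2=plane(reg(345,220,405,268)); print('pump',m2,n2,np.degrees(np.arccos(n2[2])),'yaw',np.degrees(np.arctan2(-n2[1],-n2[0])), (m-m2)@n)
g=p.mean(2)
sub=np.zeros((480,640),bool); sub[205:258,440:464]=1
h=(X-m)@n
b=sub&(g<40); q=X[b]; hh=h[b]; print('bar',len(q),np.nanpercentile(hh,[5,25,50,75,95]))
t=X[b&(h>22)]; print(len(t),np.nanmean(t,0),np.nanmin(t,0),np.nanmax(t,0))
tt=t[~np.isnan(t[:,0])]; print(np.linalg.svd(tt-tt.mean(0),full_matrices=False)[2][0])
# rails: line edges - white front rail
for nm,a in (('bench',(260,300,320,330)),('trayfloor',(185,175,232,235))):
    q=reg(*a);print(nm,np.median(q,0))
T=(X[...,2]>20)&(X[...,2]<40);T2=np.zeros_like(T);T2[150:260,165:246]=1
q=X[T&T2];print('tray rim',q.min(0),q.max(0),cv2.minAreaRect(q[:,:2].astype(np.float32)))
J=np.zeros_like(T);J[185:230,240:280]=1;q=X[J&(X[...,2]>60)];print('jug',len(q),q.mean(0) if len(q) else 0)
U=np.zeros_like(T);U[150:300,320:510]=1;q=X[U&(X[...,2]>60)];print('unit',cv2.minAreaRect(q[:,:2].astype(np.float32)))
ps,Xs=load('scene0')
E
```

```text
cover [ 512.817 -253.154  163.16 ] [-0.416 -0.067  0.907] 24.936092267728004 yaw 9.102522285727463
pump [ 493.938 -144.307  151.761] [-0.417 -0.06   0.907] 24.899999885226233 yaw 8.215840658003797 9.73644616196935
bar 237 [11.704 20.903 24.875 26.126 27.857]
171 [ 510.162 -291.76   187.287] [ 481.581 -300.617  172.461] [ 539.52  -283.416  202.001]
[-0.903 -0.129 -0.409]
bench [348.384  37.295   1.151]
trayfloor [606.304 226.658   6.279]
tray rim [500.146 138.75   20.04 ] [708.174 308.145  37.694] ((604.1085205078125, 221.81138610839844), (201.79502868652344, 162.23439025878906), 3.1258349418640137)
jug 296 [588.8   104.397  83.444]
unit ((564.4017333984375, -225.31246948242188), (277.11090087890625, 337.4207763671875), 8.214500427246094)
```

```bash
cat >> h.py <<'E'
psi=np.radians(8.4); s,c_=np.sin(np.radians(25)),np.cos(np.radians(25))
ex=np.array([np.cos(psi)*c_,np.sin(psi)*c_,s]); ey=np.array([-np.sin(psi),np.cos(psi),0]); ez=np.cross(ex,ey)
bar0=np.array([510.2,-291.8,186.8])
Rs=np.column_stack([-ex,ey,-ez])   # tool pointing into the slope, closing along y
def plan(tp,tR,n,order=0,start=None):
    from workcell import r
    if start is None:
        o=r.observe(); p,R=o['eef_pos'],Rn.from_rotvec(o['tcp_rot']).as_matrix()
    else: p,R=start
    w=Rn.from_matrix(R.T@tR).as_rotvec()/n
    print('total turn',np.degrees(w*n).round(1),'dist',np.linalg.norm(tp-p).round(1),'at',np.round(p,1))
    p=p.copy();R=R.copy()
    for i in range(n):
        wr=np.radians(np.degrees(w).round(1)); R2=R@Rn.from_rotvec(wr).as_matrix()
        sh=((R if order==0 else R2).T@((tp-p)/(n-i))/50).round(2)
        p=p+(R if order==0 else R2)@sh*50; R=R2
        print([np.degrees(wr).round(1).tolist(),sh.tolist()])
E
python3 -c "
from h import *
plan(bar0+60*ez,Rs,22)
print(ex,ey,ez)"
```

```text
total turn [ -5.9 -24.6 -26. ] dist 955.9 at [201.7 617.3 230.2]
[[-0.3, -1.1, -1.2], [-0.5, -0.71, -0.01]]
[[-0.3, -1.1, -1.2], [-0.49, -0.72, -0.0]]
[[-0.3, -1.1, -1.2], [-0.47, -0.73, 0.0]]
[[-0.3, -1.1, -1.2], [-0.46, -0.74, 0.01]]
[[-0.3, -1.1, -1.2], [-0.44, -0.75, 0.01]]
[[-0.3, -1.1, -1.2], [-0.43, -0.76, 0.02]]
[[-0.3, -1.1, -1.2], [-0.41, -0.77, 0.02]]
[[-0.3, -1.1, -1.2], [-0.39, -0.77, 0.02]]
[[-0.3, -1.1, -1.2], [-0.38, -0.78, 0.03]]
[[-0.3, -1.1, -1.2], [-0.36, -0.79, 0.03]]
[[-0.3, -1.1, -1.2], [-0.34, -0.8, 0.03]]
[[-0.3, -1.1, -1.2], [-0.32, -0.81, 0.04]]
[[-0.3, -1.1, -1.2], [-0.31, -0.81, 0.04]]
[[-0.3, -1.1, -1.2], [-0.29, -0.82, 0.04]]
[[-0.3, -1.1, -1.2], [-0.27, -0.82, 0.04]]
[[-0.3, -1.1, -1.2], [-0.25, -0.83, 0.04]]
[[-0.3, -1.1, -1.2], [-0.23, -0.84, 0.04]]
[[-0.3, -1.1, -1.2], [-0.22, -0.84, 0.04]]
[[-0.3, -1.1, -1.2], [-0.2, -0.84, 0.04]]
[[-0.3, -1.1, -1.2], [-0.18, -0.85, 0.04]]
[[-0.3, -1.1, -1.2], [-0.16, -0.85, 0.04]]
[[-0.3, -1.1, -1.2], [-0.14, -0.86, 0.03]]
[0.89658522 0.13239619 0.42261826] [-0.14608303  0.98927233  0.        ] [-0.41808455 -0.06173736  0.90630779]
```

Call:
apply_moves:
  plan:
    - [[-0.3,-1.1,-1.2],[-0.5,-0.71,-0.1],85]
    - [[-0.3,-1.1,-1.2],[-0.49,-0.72,-0.1],85]
    - [[-0.3,-1.1,-1.2],[-0.47,-0.73,-0.1],85]
    - [[-0.3,-1.1,-1.2],[-0.46,-0.74,-0.1],85]
    - [[-0.3,-1.1,-1.2],[-0.44,-0.75,-0.1],85]
    - [[-0.3,-1.1,-1.2],[-0.43,-0.76,-0.1],85]
    - [[-0.3,-1.1,-1.2],[-0.41,-0.77,-0.1],85]
    - [[-0.3,-1.1,-1.2],[-0.39,-0.77,-0.1],85]
    - [[-0.3,-1.1,-1.2],[-0.38,-0.78,-0.1],85]
    - [[-0.3,-1.1,-1.2],[-0.36,-0.79,0],85]
    - [[-0.3,-1.1,-1.2],[-0.34,-0.8,0],85]
    - [[-0.3,-1.1,-1.2],[-0.32,-0.8,0],85]
  squeeze: 20

```text
t: 1.6
eef_pos: [351.2, 118.6, 290.9]
tcp_rot: [0.09, 2.902, 0.037]
wrist_force: [0.3, 0.1, -0.2]
finger_gap: 84.8
gripper_force: 0.0
```

```bash
python3 -c "
from h import *
plan(bar0+60*ez,Rs,10)"
```

```text
total turn [ -2.1 -11.2 -11.7] dist 438.1 at [351.2 118.6 290.9]
[[-0.2, -1.1, -1.2], [-0.29, -0.81, 0.14]]
[[-0.2, -1.1, -1.2], [-0.27, -0.82, 0.15]]
[[-0.2, -1.1, -1.2], [-0.25, -0.83, 0.15]]
[[-0.2, -1.1, -1.2], [-0.23, -0.83, 0.15]]
[[-0.2, -1.1, -1.2], [-0.21, -0.84, 0.15]]
[[-0.2, -1.1, -1.2], [-0.19, -0.84, 0.15]]
[[-0.2, -1.1, -1.2], [-0.17, -0.85, 0.16]]
[[-0.2, -1.1, -1.2], [-0.14, -0.85, 0.15]]
[[-0.2, -1.1, -1.2], [-0.13, -0.85, 0.16]]
[[-0.2, -1.1, -1.2], [-0.1, -0.86, 0.15]]
```

Call:
apply_moves:
  plan:
    - [[-0.2,-1.1,-1.2],[-0.29,-0.81,0.14],85]
    - [[-0.2,-1.1,-1.2],[-0.27,-0.82,0.15],85]
    - [[-0.2,-1.1,-1.2],[-0.25,-0.83,0.15],85]
    - [[-0.2,-1.1,-1.2],[-0.23,-0.83,0.15],85]
    - [[-0.2,-1.1,-1.2],[-0.21,-0.84,0.15],85]
    - [[-0.2,-1.1,-1.2],[-0.19,-0.84,0.15],85]
    - [[-0.2,-1.1,-1.2],[-0.17,-0.85,0.16],85]
    - [[-0.2,-1.1,-1.2],[-0.14,-0.85,0.15],85]
    - [[-0.2,-1.1,-1.2],[-0.13,-0.85,0.16],85]
    - [[-0.2,-1.1,-1.2],[-0.1,-0.86,0.15],85]
    - [[0,0,0],[0,0,0],60]

```text
t: 2.98
eef_pos: [484.1, -296.4, 239.4]
tcp_rot: [-0.199, 2.706, 0.043]
wrist_force: [0.8, 0.5, -0.4]
finger_gap: 69.0
gripper_force: 0.0
```

```bash
python3 - <<'E'
from h import *
from workcell import r
plan(bar0+60*ez,Rs,2)
c=r.calibration('wrist');p,d=r.camera('wrist'); cv2.imwrite('pics/w1.png',p[:,:,::-1]); np.savez('w1.npz',p=p,d=d,**c)
E
```

```text
total turn [ 0.  -0.4  0. ] dist 2.2 at [ 484.1 -296.4  239.4]
[[0.0, -0.2, 0.0], [-0.02, 0.01, -0.01]]
[[0.0, -0.2, 0.0], [-0.02, 0.0, -0.01]]
```

View pics/w1.png

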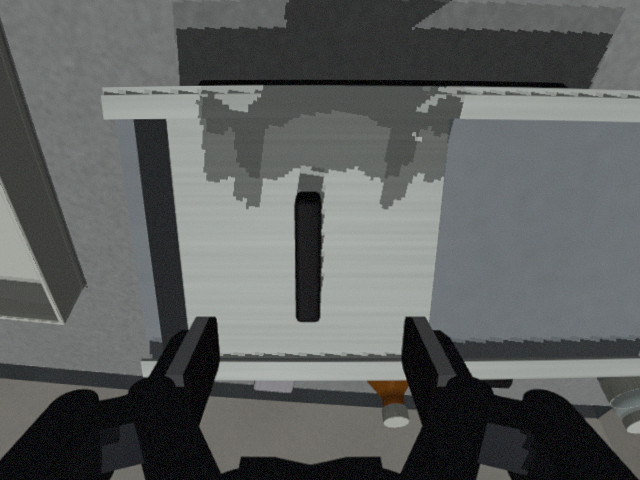

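The wrist view shows the black bar between the fingers at (308,257), running from (308,192) to (308,322). The front of the unit is at the top of the picture. I'll refine the bar and slope frame from this.

```bash
python3 - <<'E'
from h import *
np.set_printoptions(precision=3,suppress=True)
p,X=load('w1'); g=p.mean(2)
q=X[200:345,190:290].reshape(-1,3); q=q[q[:,2]>50]; m,n=plane(q); print(m,n,np.degrees(np.arccos(n[2])),'yaw',np.degrees(np.arctan2(-n[1],-n[0])))
h=(X-m)@n; S=np.zeros_like(h,bool);S[180:330,285:335]=1
b=S&(h>22)&(h<32); t=X[b]; print(len(t),np.median(h[b]))
L=(t-bar0)@np.column_stack([ex,ey,ez]); print('slope ext rel bar0',L.min(0),L.max(0),np.percentile(L,[2,98],axis=0))
A=np.polyfit(L[:,0],L[:,1],1);print('yaw off deg',np.degrees(np.arctan(A[0])))
L=(m-bar0)@ez; print('cover h rel bar0',L)
# rail lines: cover right edge to the compartment, in slope frame
for v in (200,250,300):
  row=[((X[v,u]-bar0)@ey).round(1) for u in (140,150,160,170,180,190,430,440)];print(v,row)
E
```

```text
[ 529.877 -330.204  176.27 ] [ 0.378 -0.894  0.239] 76.16605685978504 yaw 112.93404130291785
0 nan
  return _methods._mean(a, axis=axis, dtype=dtype,
  ret = ret.dtype.type(ret / rcount)
Traceback (most recent call last):
ValueError: zero-size array to reduction operation minimum which has no identity
```

```bash
python3 - <<'E'
from h import *
np.set_printoptions(precision=3,suppress=True)
p,X=load('w1')
q=np.vstack([X[215:300,195:288].reshape(-1,3),X[215:300,335:425].reshape(-1,3)]); q=q[~np.isnan(q[:,0])]; print(len(q),np.median(q,0)); 
H=(q-bar0)@ez; print(np.percentile(H,[1,25,50,75,99])); q=q[abs(H-np.median(H))<8]
m,n=plane(q,3); print(m,n,np.degrees(np.arccos(n[2])),'yaw',np.degrees(np.arctan2(-n[1],-n[0])))
S=np.zeros((480,640),bool);S[180:330,285:335]=1
L=(X-bar0)@np.column_stack([ex,ey,ez]); hc=np.median(H)
b=S&(L[...,2]>hc+20)&(L[...,2]<hc+34); t=L[b]; print(len(t),np.median(t,0),np.percentile(t,[1,99],axis=0))
A=np.polyfit(t[:,0],t[:,1],1);print('yaw off deg',np.degrees(np.arctan(A[0])))
E
```

```text
15491 [ 521.324 -303.719  164.309]
[-26.537 -25.491 -25.058 -24.638 -23.612]
[ 521.632 -290.941  164.481] [-0.417 -0.063  0.907] 24.955327042416748 yaw 8.556762427364879
3228 [-8.762 -1.359  0.653] [[-39.54   -8.269  -2.923]
 [ 27.931   5.365   2.24 ]]
yaw off deg -0.0385989907986595
```

Call:
apply_moves:
  plan:
    - [[0,-0.4,0],[0.06,-0.02,0.5],60]
    - [[0,0,0],[0,0,0.5],60]
    - [[0,0,0],[0,0,0.4],60]
    - [[0,0,0],[0,0,0.14],50]
    - [[0,0,0],[0,0,0],30]
    - [[0,0,0],[0,0,0],10]
    - [[0,0,0],[0,0,0],5]
    - [[0,0,0],[0,0,0],5]
    - [[0,0,0],[0,0,0],5]
  squeeze: 25

```text
t: 4.15
eef_pos: [514.5, -291.7, 171.7]
tcp_rot: [-0.203, 2.695, 0.04]
wrist_force: [-5.0, 1.5, 5.4]
finger_gap: 13.4
gripper_force: 28.5
```

Call:
apply_moves:
  plan:
    - [[0,0,0],[0,0.1,-0.02],5]
    - [[0,0,0],[0,0.3,0],5]
    - [[0,0,0],[0,0.3,0],5]
    - [[0,0,0],[0,0.3,0],5]
    - [[0,0,0],[0,0.3,0],5]
    - [[0,0,0],[0,0.3,0],5]
    - [[0,0,0],[0,0.3,0],5]
    - [[0,0,0],[0,0.3,0],5]
    - [[0,0,0],[0,0.2,0],5]
    - [[0,0,0],[0,0.1,0],5]

```text
t: 5.4
eef_pos: [496.2, -167.2, 171.7]
tcp_rot: [-0.203, 2.692, 0.04]
wrist_force: [7.4, -0.7, 0.0]
finger_gap: 13.4
gripper_force: 27.1
```

Call:
apply_moves:
  plan:
    - [[0,0,0],[0,0.1,0],5]
    - [[0,0,0],[0,0.06,0],5]
    - [[0,0,0],[0,0.06,0],5]

```text
t: 5.78
eef_pos: [495.0, -158.8, 171.7]
tcp_rot: [-0.202, 2.692, 0.031]
wrist_force: [10.4, -15.9, -7.4]
finger_gap: 13.4
gripper_force: 26.5
```

Call:
apply_moves:
  plan:
    - [[0,0,0],[0,0.03,0],5]
    - [[0,0,0],[0,0,0],5]

```text
t: 6.02
eef_pos: [495.0, -158.8, 171.7]
tcp_rot: [-0.2, 2.691, 0.027]
wrist_force: [12.1, -14.4, -7.5]
finger_gap: 13.3
gripper_force: 26.6
```

Call:
apply_moves:
  plan:
    - [[0,0,0],[0,0,0],40]
    - [[0,0,0],[0,0,0],50]
    - [[0,0,0],[0,0,0],60]
    - [[0,0,0],[0,0,-0.6],60]
    - [[0,0,0],[0,0,-0.9],60]
    - [[0,0,0],[0,-0.7,-0.3],60]
    - [[0,0,0],[0,-0.9,0],60]
    - [[0,0,0],[0,-0.9,0],60]
    - [[0,0,0],[0,-0.6,0],60]
    - [[0,0,0],[0,0,0],60]

```text
t: 7.28
eef_pos: [478.5, -315.4, 252.2]
tcp_rot: [-0.2, 2.697, 0.042]
wrist_force: [-0.2, -0.6, 0.5]
finger_gap: 60.0
gripper_force: 0.0
```

```bash
python3 - <<'E'
from h import *
from workcell import r
o=r.observe();print(o['eef_pos'],Rn.from_rotvec(o['tcp_rot']).as_matrix().round(3),Rs.round(3))
c=r.calibration('wrist');p,d=r.camera('wrist'); cv2.imwrite('pics/w2.png',p[:,:,::-1]); np.savez('w2.npz',p=p,d=d,**c)
E
```

```text
[ 478.47606312 -315.43822643  252.18827534] [[-0.896 -0.147  0.42 ]
 [-0.134  0.989  0.061]
 [-0.424 -0.002 -0.906]] [[-0.897 -0.146  0.418]
 [-0.132  0.989  0.062]
 [-0.423  0.    -0.906]]
```

View pics/w2.png

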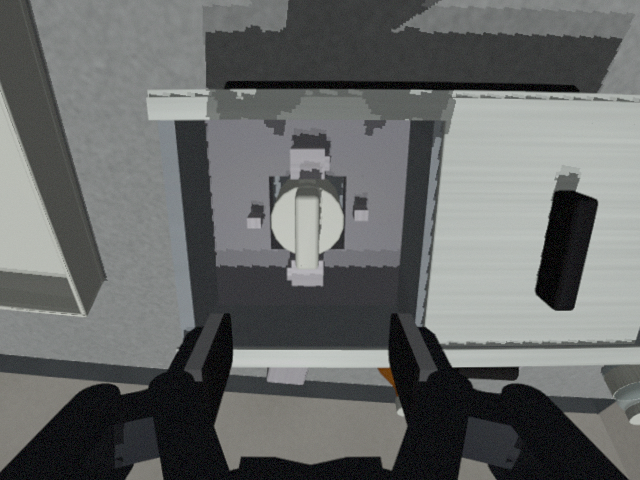

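The view shows the cartridge with its bar handle from (308,190) to (308,268), in line with the clips at (310,155) and (306,272). The cover is open on the right. I'll measure the handle now.

```bash
python3 - <<'E'
from h import *
from workcell import r
np.set_printoptions(precision=2,suppress=True)
p,X=load('w2'); o=r.observe(); M=np.column_stack([ex,ey,ez])
T=o['eef_pos']; L=(X-T)@M
S=np.zeros((480,640),bool);S[170:285,285:330]=1
z=L[S][:,2]; z=z[~np.isnan(z)]; print(np.histogram(z,bins=np.arange(-200,-80,5)))
top=np.percentile(z,97);print('top',top)
t=L[S&(abs(L[...,2]-top)<5)];print(len(t),np.median(t,0),np.percentile(t,[1,99],axis=0))
A=np.polyfit(t[:,0],t[:,1],1);print('deg',np.degrees(np.arctan(A[0])))
D=np.zeros_like(S);D[185:260,270:345]=1;t=L[D&(abs(L[...,2]-top+30)<5)];print('drum',len(t),np.percentile(t,[1,99],axis=0),np.median(t[:,2]))
C=L[150:330,460:520].reshape(-1,3);print('cover z',np.nanmedian(C[:,2]))
B=np.zeros_like(S);B[180:315,530:600]=1;t=L[B];t=t[t[:,2]>np.nanmedian(C[:,2])+22];print('bar',np.percentile(t,[1,99],axis=0))
print('socket est from open bar: y-155'); print(T,o['qpos'])
E
```

```text
(array([   9,    8,   15,   19,   24,   71,  493,   42,  114,   86, 2214,
        108,   37,   30,   37,   36, 1708,   62,    0,    0,    0,    0,
          0]), array([-200, -195, -190, -185, -180, -175, -170, -165, -160, -155, -150,
       -145, -140, -135, -130, -125, -120, -115, -110, -105, -100,  -95,
        -90,  -85]))
top -115.33030402234093
1772 [  -3.31   -2.8  -116.29] [[ -26.72  -10.79 -119.39]
 [  23.22    4.69 -114.67]]
deg -0.05553631625562421
drum 2471 [[ -26.98  -28.4  -148.88]
 [  21.54   22.44 -144.16]] -146.05354029152676
cover z -98.77963411917676
bar [[-35.35 144.22 -76.56]
 [ 32.28 157.91 -71.52]]
socket est from open bar: y-155
[ 478.41 -314.26  252.16] [-0.85 -0.23  2.    0.4   1.16 -2.69]
```

Call:
apply_moves:
  plan:
    - [[0,0,10.7],[0,0,0],60]
    - [[0,0,10.7],[0,0,0],60]
    - [[0,0,10.7],[0,0,0],60]
    - [[0,0,10.7],[0,0,0],60]
    - [[0,0,10.7],[0,0,0],60]
    - [[0,0,10.7],[0,0,0],60]
    - [[0,0,10.7],[0,0,0],60]
    - [[0,0,10.7],[0,0,0],60]
    - [[0,0,10.7],[0,0,0],60]
    - [[0,0,10.7],[0,0,0],60]
    - [[0,0,10.7],[0,0,0],60]
    - [[0,0,10.7],[0,0,0],60]

```text
t: 8.82
eef_pos: [478.6, -312.4, 252.7]
tcp_rot: [2.529, 1.458, 0.605]
wrist_force: [-0.8, 0.3, -0.4]
finger_gap: 60.0
gripper_force: 0.0
```

Call:
apply_moves:
  plan:
    - [[0,0,10.7],[0,0,0],60]
    - [[0,0,10.7],[0,0,0],60]
    - [[0,0,10.7],[0,0,0],60]
    - [[0,0,10.7],[0,0,0],60]
    - [[0,0,8.8],[0,0,0],60]
    - [[0,0,0],[0,0,0],60]

```text
t: 9.57
eef_pos: [478.6, -312.7, 252.7]
tcp_rot: [-3.029, -0.233, -0.676]
wrist_force: [0.0, -0.1, 1.1]
finger_gap: 60.2
gripper_force: 0.0
```

```bash
cat >> h.py <<'E'
Rf=np.column_stack([ex,-ey,-ez])
M=np.column_stack([ex,ey,ez])
E
python3 - <<'E'
from h import *
from workcell import r
hd=np.array([478.41,-314.26,252.16])+M@[-1.75,-3.05,-115.9]; print('handle',hd)
plan(hd-25*ez,Rf,1); print(r.observe()['qpos'].round(2))
E
```

```text
handle [ 525.74252888 -310.35361443  146.37934552]
total turn [ 0.  -0.1  0.4] dist 141.3 at [ 478.6 -312.7  252.7]
[[0.0, -0.1, 0.4], [-0.05, 0.09, 2.82]]
[-0.85 -0.24  2.    0.4   1.15  0.45]
```

```bash
python3 - <<'E'
from h import *
from workcell import r
np.set_printoptions(precision=2,suppress=True)
hd=np.array([525.74,-310.35,146.38])
c=r.calibration('wrist');p,d=r.camera('wrist'); L=(cloud(d.astype(float),c)-hd)@M
t=L[(abs(L[...,0])<35)&(abs(L[...,1])<15)&(abs(L[...,2])<6)];print(len(t),np.median(t,0),np.percentile(t,[1,99],axis=0))
E
```

```text
1748 [ 3.57 -0.43 -0.23] [[-23.1   -8.11  -3.58]
 [ 27.25   7.1    1.51]]
```

Call:
apply_moves:
  plan:
    - [[0,0,0.4],[-0.03,0.1,0.8],60]
    - [[0,0,0],[0,0,0.8],60]
    - [[0,0,0],[0,0,0.7],60]
    - [[0,0,0],[0,0,0.4],60]
    - [[0,0,0],[0,0,0.1],45]
    - [[0,0,0],[0,0,0],25]
    - [[0,0,0],[0,0,0],10]
    - [[0,0,0],[0,0,0],5]
    - [[0,0,0],[0,0,0],5]
    - [[0,0,0],[0,0,0],5]
  squeeze: 50

```text
t: 10.88
eef_pos: [537.2, -311.3, 126.6]
tcp_rot: [-3.029, -0.218, -0.677]
wrist_force: [-5.1, 1.3, 5.5]
finger_gap: 14.7
gripper_force: 54.0
```

Call:
apply_moves:
  plan:
    - [[0,0,-5],[0,0,0],5]
    - [[0,0,-8],[0,0,0],5]
    - [[0,0,-8],[0,0,0],5]
    - [[0,0,-8],[0,0,0],5]
    - [[0,0,-8],[0,0,0],5]
    - [[0,0,-8],[0,0,0],5]
    - [[0,0,-8],[0,0,0],5]
    - [[0,0,-8],[0,0,0],5]
    - [[0,0,0],[0,0,0],5]

```text
t: 12.0
eef_pos: [535.9, -311.4, 126.1]
tcp_rot: [2.379, 1.644, 0.575]
wrist_force: [-10.7, -1.1, 9.0]
finger_gap: 14.8
gripper_force: 54.7
```

```bash
python3 - <<'E'
from h import *
from workcell import r
o=r.observe();print(o['torque'],o['wrist_force'],o['finger_gap'],o['qpos'].round(2))
R=Rn.from_rotvec(o['tcp_rot']).as_matrix(); print(np.degrees(Rn.from_matrix(Rf.T@R).as_rotvec()))
c=r.calibration('wrist');p,d=r.camera('wrist'); cv2.imwrite('pics/w3.png',p[:,:,::-1])
E
```

```text
[0.06705225 1.19966869 0.15012301] [-10.74716246  -1.14202953   9.03904619] 14.849579058275316 [-0.76 -0.01  2.02  0.44  0.9  -0.64]
[-1.04318722e-01 -1.04649198e-02 -6.09203489e+01]
```

View pics/w3.png

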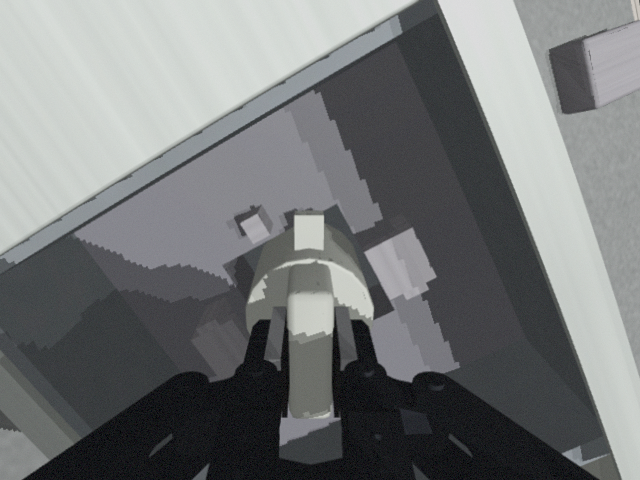

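The cartridge turned with the handle: its lug at (308,230) is clear of the clip at (400,262), near the stop post at (255,225). Next I'll lift it along the axis.

Call:
apply_moves:
  plan:
    - [[0,0,0],[0,0,-0.1],5]
    - [[0,0,0],[0,0,-0.2],5]
    - [[0,0,0],[0,0,-0.3],5]
    - [[0,0,0],[0,0,-0.3],5]
    - [[0,0,0],[0,0,-0.4],5]
    - [[0,0,0],[0,0,-0.4],5]
    - [[0,0,0],[0,0,-0.4],5]
    - [[0,0,0],[0,0,-0.4],5]
    - [[0,0,0],[0,0,-0.4],5]
    - [[0,0,0],[0,0,-0.2],5]

```text
t: 13.3
eef_pos: [471.5, -320.7, 267.9]
tcp_rot: [2.377, 1.64, 0.577]
wrist_force: [0.2, -0.0, -2.2]
finger_gap: 14.7
gripper_force: 52.9
```

```bash
python3 - <<'E'
from h import *
from workcell import r
np.set_printoptions(precision=2,suppress=True)
o=r.observe();print(o['wrist_force'],o['torque'],o['finger_gap'],o['qpos'])
R=Rn.from_rotvec(o['tcp_rot']).as_matrix();print(R)
c=r.calibration('scene');p,d=r.camera('scene'); cv2.imwrite('pics/s2.png',p[:,:,::-1])
E
```

```text
[ 0.2  -0.04 -2.15] [-0.05  0.36  0.  ] 14.661632290268887 [-0.87 -0.25  1.99  0.4   1.18 -0.62]
[[ 0.31  0.85  0.42]
 [ 0.93 -0.37  0.06]
 [ 0.2   0.37 -0.9 ]]
```

View pics/s2.png

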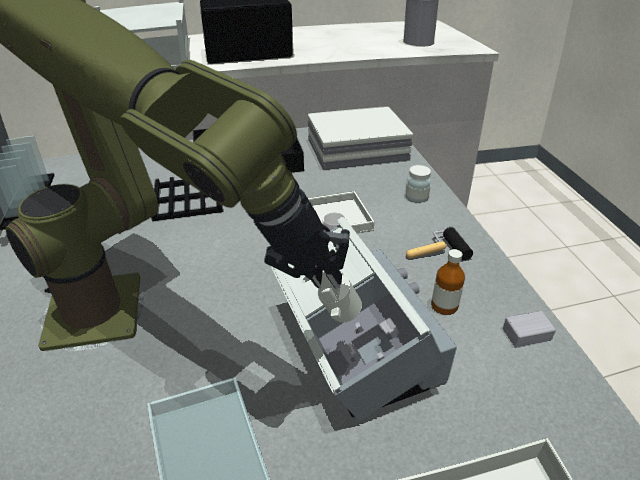

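The cartridge is out and held above the compartment at (340,295), with the way to the tray clear. I'll plan the transfer.

```bash
python3 - <<'E'
from h import *
from workcell import r
o=r.observe(); p=o['eef_pos'];R=Rn.from_rotvec(o['tcp_rot']).as_matrix()
z=R[:,2]; t=np.array([0,0,-1.]); ax=np.cross(z,t); ang=np.arctan2(np.linalg.norm(ax),z@t)
Rt=Rn.from_rotvec(ax/np.linalg.norm(ax)*ang).as_matrix()@R
np.save('Rt.npy',Rt); print(Rt.round(3))
a=np.array([480,-250,330.]); plan(a,R,2)
plan(np.array([604,226,250.]),Rt,10,start=(a,R))
E
```

```text
[[ 0.355  0.935 -0.   ]
 [ 0.935 -0.355 -0.   ]
 [-0.    -0.    -1.   ]]
total turn [0. 0. 0.] dist 94.2 at [ 471.6 -321.   268.7]
[[0.0, 0.0, 0.0], [0.81, 0.04, -0.48]]
[[0.0, 0.0, 0.0], [0.81, 0.04, -0.48]]
total turn [ 22.2 -12.1   0. ] dist 498.3 at [ 480. -250.  330.]
[[2.2, -1.2, 0.0], [0.93, -0.2, 0.3]]
[[2.2, -1.2, 0.0], [0.93, -0.19, 0.29]]
[[2.2, -1.2, 0.0], [0.94, -0.17, 0.28]]
[[2.2, -1.2, 0.0], [0.95, -0.16, 0.27]]
[[2.2, -1.2, 0.0], [0.95, -0.15, 0.25]]
[[2.2, -1.2, 0.0], [0.96, -0.15, 0.24]]
[[2.2, -1.2, 0.0], [0.96, -0.14, 0.23]]
[[2.2, -1.2, 0.0], [0.97, -0.13, 0.21]]
[[2.2, -1.2, 0.0], [0.97, -0.12, 0.19]]
[[2.2, -1.2, 0.0], [0.97, -0.11, 0.18]]
```

Call:
apply_moves:
  plan:
    - [[0,0,0],[0.4,0.02,-0.48],5]
    - [[0,0,0],[0.8,0.04,-0.48],5]
    - [[0,0,0],[0.4,0.02,0],5]
    - [[2.2,-1.2,0],[0.93,-0.2,0.3],5]
    - [[2.2,-1.2,0],[0.93,-0.19,0.29],5]
    - [[2.2,-1.2,0],[0.94,-0.17,0.28],5]
    - [[2.2,-1.2,0],[0.95,-0.16,0.27],5]
    - [[2.2,-1.2,0],[0.95,-0.15,0.25],5]
    - [[2.2,-1.2,0],[0.96,-0.15,0.24],5]
    - [[2.2,-1.2,0],[0.96,-0.14,0.23],5]
    - [[2.2,-1.2,0],[0.7,-0.1,0.15],5]
    - [[2.2,-1.2,0],[0.6,-0.1,0.1],5]

```text
t: 14.85
eef_pos: [580.8, 149.5, 260.9]
tcp_rot: [2.571, 1.777, 0.061]
wrist_force: [0.9, 0.1, -2.0]
finger_gap: 14.8
gripper_force: 52.8
```

```bash
python3 - <<'E'
from h import *
plan(np.array([604,226,200.]),np.load('Rt.npy'),4)
E
```

```text
total turn [ 2.  -1.3  0.1] dist 100.5 at [580.8 149.5 260.9]
[[0.5, -0.3, 0.0], [0.39, -0.04, 0.31]]
[[0.5, -0.3, 0.0], [0.39, -0.03, 0.31]]
[[0.5, -0.3, 0.0], [0.4, -0.03, 0.31]]
[[0.5, -0.3, 0.0], [0.4, -0.03, 0.31]]
```

Call:
apply_moves:
  plan:
    - [[0,0,0],[0.4,-0.04,0.3],5]
    - [[0,0,0],[0.4,-0.03,0.3],5]
    - [[0,0,0],[0.4,-0.03,0.3],5]
    - [[0,0,0],[0.2,-0.03,0.3],5]
    - [[0,0,0],[0,0,0],5]
    - [[0,0,0],[0,0,0],5]

```text
t: 15.6
eef_pos: [602.5, 215.6, 203.9]
tcp_rot: [2.57, 1.774, 0.066]
wrist_force: [0.1, -1.0, -0.8]
finger_gap: 15.0
gripper_force: 52.7
```

```bash
python3 - <<'E'
from h import *
from workcell import r
np.set_printoptions(precision=2,suppress=True)
plan(np.array([604,226,75.]),np.load('Rt.npy'),1)
c=r.calibration('scene');p,d=r.camera('scene'); cv2.imwrite('pics/s3.png',cv2.resize(p[130:290,250:460,::-1],None,fx=3.5,fy=3.5))
c=r.calibration('wrist');p,d=r.camera('wrist');o=r.observe();X=cloud(d.astype(float),c)-o['eef_pos']
cv2.imwrite('pics/w4.png',p[:,:,::-1])
E
```

```text
total turn [ 2.2 -1.4  0. ] dist 129.3 at [602.5 215.6 203.9]
[[2.2, -1.4, 0.0], [0.14, -0.15, 2.58]]
```

View pics/s3.png

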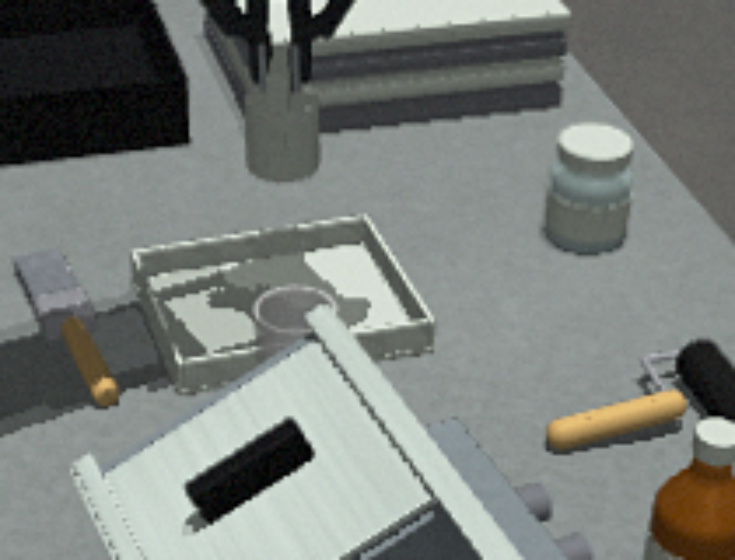

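The cartridge hangs upright over the tray, which is empty, and the brush and beaker haven't moved. I'll straighten it by 2.5° and lower it.

Call:
apply_moves:
  plan:
    - [[2.2,-1.4,0],[0.14,-0.15,0],5]
    - [[0,0,0],[0,0,0.6],5]
    - [[0,0,0],[0,0,0.6],5]
    - [[0,0,0],[0,0,0.6],5]
    - [[0,0,0],[0,0,0.4],5]
    - [[0,0,0],[0,0,0.1],5]
    - [[0,0,0],[0,0,0],5]
    - [[0,0,0],[0,0,0],5]

```text
t: 16.7
eef_pos: [598.9, 225.5, 90.2]
tcp_rot: [2.585, 1.785, 0.004]
wrist_force: [0.0, 0.2, -1.6]
finger_gap: 14.5
gripper_force: 52.8
```

```bash
python3 - <<'E'
from h import *
from workcell import r
np.set_printoptions(precision=2,suppress=True)
plan(np.array([604,226,68.]),np.load('Rt.npy'),1); print(r.observe()['wrist_force'])
p,d=r.camera('top'); X=cloud(d.astype(float),r.calibration('top'))
T=(X[...,2]>20)&(X[...,2]<40)&(X[...,0]>490)&(X[...,1]>130);q=X[T];print(len(q),np.percentile(q,[1,99],axis=0))
J=X[(abs(X[...,0]-589)<45)&(abs(X[...,1]-104)<40)&(X[...,2]>60)];print('jug',len(J),J.mean(0))
E
```

```text
total turn [ 0.1 -0.1  0. ] dist 22.8 at [598.9 225.5  90.2]
[[0.1, -0.1, 0.0], [0.05, 0.09, 0.44]]
[ 0.05  0.2  -1.6 ]
1497 [[498.24 140.81  20.23]
 [939.18 722.96  39.77]]
jug 299 [588.6  104.57  83.1 ]
```

Call:
apply_moves:
  plan:
    - [[0,0,0],[0,0,0.15],5]
    - [[0,0,0],[0,0,0.12],5]
    - [[0,0,0],[0,0,0.08],5]
    - [[0,0,0],[0,0,0.02],5]
    - [[0,0,0],[0,0,0],5]

```text
t: 17.38
eef_pos: [597.9, 225.2, 69.9]
tcp_rot: [-2.585, -1.785, 0.0]
wrist_force: [-0.5, 0.2, -0.8]
finger_gap: 14.9
gripper_force: 52.9
```

Call:
apply_moves:
  plan:
    - [[0,0,0],[0,0,0.02],5]
    - [[0,0,0],[0,0,0.02],5]
    - [[0,0,0],[0,0,0],5]

```text
t: 17.75
eef_pos: [598.1, 225.4, 69.6]
tcp_rot: [-2.585, -1.785, -0.0]
wrist_force: [-3.3, -1.4, 6.4]
finger_gap: 15.1
gripper_force: 53.9
```

Call:
apply_moves:
  plan:
    - [[0,0,0],[0,0,-0.01],20]
    - [[0,0,0],[0,0,0],30]
    - [[0,0,0],[0,0,0],45]
    - [[0,0,0],[0,0,0],45]
    - [[0,0,0],[0,0,-0.2],45]
    - [[0,0,0],[0,0,-0.4],45]
    - [[0,0,0],[0,0,-0.6],45]
    - [[0,0,0],[0,0,-0.8],45]
    - [[0,0,0],[0,0,-0.8],45]
    - [[0,0,0],[0,0,-0.6],45]
    - [[0,0,0],[0,0,0],45]

```text
t: 19.12
eef_pos: [599.8, 225.8, 244.3]
tcp_rot: [2.583, 1.783, 0.013]
wrist_force: [-0.9, -0.3, -0.1]
finger_gap: 44.9
gripper_force: 0.0
```

```bash
python3 - <<'E'
from h import *
from workcell import r
np.set_printoptions(precision=2,suppress=True)
o=r.observe();print(o['eef_pos'],o['qpos'],o['finger_gap'])
p,d=r.camera('scene'); cv2.imwrite('pics/s4.png',cv2.resize(p[130:290,250:460,::-1],None,fx=3.5,fy=3.5))
# target: back above open cover bar, flipped or not
for q in (Rs,Rf): 
    plan(np.array([495.0,-158.8,171.7])+80*ez,q,1)
E
```

```text
[599.84 225.77 244.31] [0.28 0.09 1.66 0.   1.38 0.64] 44.937174139740115
total turn [ -25.7  -15.1 -117. ] dist 412.6 at [598.7 225.4 241.4]
[[-25.7, -15.1, -117.0], [-8.25, 0.19, -0.08]]
total turn [-13.2  22.4  59.9] dist 412.6 at [598.7 225.4 241.4]
[[-13.2, 22.4, 59.9], [-8.25, 0.19, -0.08]]
```

View pics/s4.png

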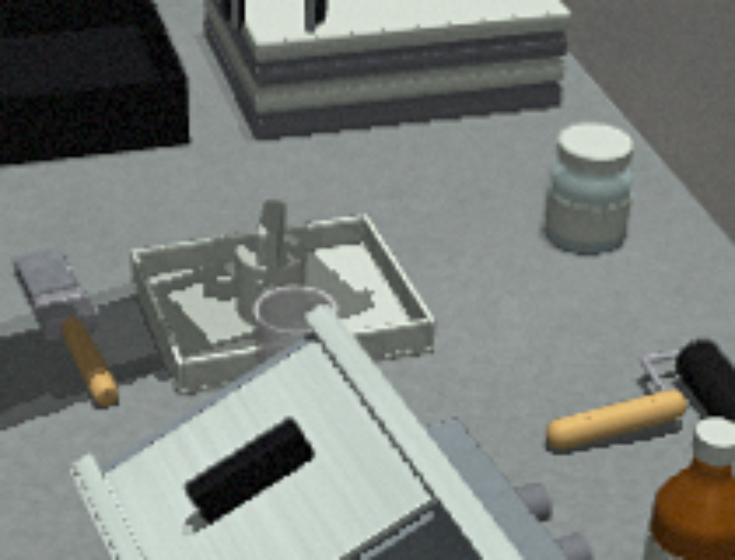

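The cartridge stands upright in the tray at (270,245), and the brush and beaker are undisturbed. I'll go back to the cover handle.

```bash
python3 - <<'E'
from h import *
plan(np.array([495.0,-158.8,171.7])+90*ez,Rf,11)
E
```

```text
total turn [-13.2  22.4  59.9] dist 414.8 at [598.7 225.4 241.4]
[[-1.2, 2.0, 5.4], [-0.75, 0.01, -0.02]]
[[-1.2, 2.0, 5.4], [-0.75, 0.08, -0.05]]
[[-1.2, 2.0, 5.4], [-0.73, 0.15, -0.07]]
[[-1.2, 2.0, 5.4], [-0.71, 0.22, -0.09]]
[[-1.2, 2.0, 5.4], [-0.69, 0.29, -0.11]]
[[-1.2, 2.0, 5.4], [-0.65, 0.36, -0.13]]
[[-1.2, 2.0, 5.4], [-0.61, 0.42, -0.15]]
[[-1.2, 2.0, 5.4], [-0.56, 0.48, -0.15]]
[[-1.2, 2.0, 5.4], [-0.51, 0.54, -0.16]]
[[-1.2, 2.0, 5.4], [-0.45, 0.58, -0.17]]
[[-1.2, 2.0, 5.4], [-0.39, 0.63, -0.18]]
```

Call:
apply_moves:
  plan:
    - [[-1.2,2.0,5.4],[-0.75,0.01,-0.2],50]
    - [[-1.2,2.0,5.4],[-0.75,0.08,-0.2],60]
    - [[-1.2,2.0,5.4],[-0.73,0.15,-0.2],60]
    - [[-1.2,2.0,5.4],[-0.71,0.22,-0.1],60]
    - [[-1.2,2.0,5.4],[-0.69,0.29,-0.1],60]
    - [[-1.2,2.0,5.4],[-0.65,0.36,-0.1],60]
    - [[-1.2,2.0,5.4],[-0.61,0.42,-0.1],60]
    - [[-1.2,2.0,5.4],[-0.56,0.48,-0.1],60]
    - [[-1.2,2.0,5.4],[-0.51,0.54,-0.1],60]
    - [[-1.2,2.0,5.4],[-0.45,0.58,-0.1],60]
    - [[-1.2,2.0,5.4],[-0.39,0.63,-0.1],60]
    - [[0,0,0],[0,0,0],60]

```text
t: 20.68
eef_pos: [459.0, -165.0, 256.2]
tcp_rot: [-3.035, -0.229, -0.655]
wrist_force: [-0.2, -1.1, 0.4]
finger_gap: 60.0
gripper_force: 0.0
```

```bash
python3 - <<'E'
from h import *
from workcell import r
np.set_printoptions(precision=2,suppress=True)
g=np.array([495.0,-158.8,171.7])+19*ez
c=r.calibration('wrist');p,d=r.camera('wrist'); L=(cloud(d.astype(float),c)-g)@M
t=L[(abs(L[...,0])<50)&(abs(L[...,1])<25)&(abs(L[...,2])<6)];print(len(t),np.median(t,0),np.percentile(t,[1,99],axis=0))
plan(g-19*ez,Rf,1);print(r.observe()['qpos'])
E
```

```text
2716 [ 1.63  0.14 -2.71] [[-34.42  -6.63  -5.53]
 [ 32.65   7.02  -1.15]]
total turn [0.1 0.6 0.4] dist 92.2 at [ 459.7 -164.   256.8]
[[0.1, 0.6, 0.4], [-0.05, -0.0, 1.84]]
[-0.62 -0.5   2.19  0.32  1.16  0.72]
```

Call:
apply_moves:
  plan:
    - [[0.1,0.6,0.4],[-0.05,0,0.6],60]
    - [[0,0,0],[0,0,0.6],60]
    - [[0,0,0],[0,0,0.5],60]
    - [[0,0,0],[0,0,0.17],50]
    - [[0,0,0],[0,0,0],30]
    - [[0,0,0],[0,0,0],10]
    - [[0,0,0],[0,0,0],5]
    - [[0,0,0],[0,0,0],5]
    - [[0,0,0],[0,0,0],5]
  squeeze: 25

```text
t: 21.85
eef_pos: [497.9, -158.6, 174.0]
tcp_rot: [-3.028, -0.225, -0.677]
wrist_force: [-1.0, 1.1, 4.8]
finger_gap: 13.0
gripper_force: 28.4
```

Call:
apply_moves:
  plan:
    - [[0,0,0],[0,0.1,0],5]
    - [[0,0,0],[0,0.3,0],5]
    - [[0,0,0],[0,0.3,0],5]
    - [[0,0,0],[0,0.3,0],5]
    - [[0,0,0],[0,0.3,0],5]
    - [[0,0,0],[0,0.3,0],5]
    - [[0,0,0],[0,0.3,0],5]
    - [[0,0,0],[0,0.3,0],5]
    - [[0,0,0],[0,0.3,0],5]
    - [[0,0,0],[0,0.3,0],5]
    - [[0,0,0],[0,0.15,0],5]
    - [[0,0,0],[0,0,0],5]

```text
t: 23.35
eef_pos: [519.6, -305.9, 174.0]
tcp_rot: [-3.031, -0.224, -0.677]
wrist_force: [-1.5, -1.8, 4.7]
finger_gap: 13.1
gripper_force: 28.5
```

Call:
apply_moves:
  plan:
    - [[0,0,0],[0,0.05,0],5]
    - [[0,0,0],[0,0.05,0],5]
    - [[0,0,0],[0,0.04,0],5]
    - [[0,0,0],[0,0.03,0],5]
    - [[0,0,0],[0,0,0],5]

```text
t: 23.98
eef_pos: [520.5, -311.8, 174.0]
tcp_rot: [-3.027, -0.227, -0.674]
wrist_force: [-4.3, 3.6, 9.0]
finger_gap: 13.0
gripper_force: 29.1
```

Call:
apply_moves:
  plan:
    - [[0,0,0],[0,0.04,0],5]
    - [[0,0,0],[0,0.03,0],5]
    - [[0,0,0],[0,0,0],5]

```text
t: 24.35
eef_pos: [520.5, -311.9, 173.9]
tcp_rot: [-3.019, -0.229, -0.67]
wrist_force: [-10.9, 15.4, 16.4]
finger_gap: 13.3
gripper_force: 30.1
```

The cover is at its stop. I'll release it and back away.

Call:
apply_moves:
  plan:
    - [[0,0,0],[0,-0.04,0],20]
    - [[0,0,0],[0,0,0],35]
    - [[0,0,0],[0,0,0],50]
    - [[0,0,0],[0,0,0],50]
    - [[0,0,0],[0,0,-0.4],50]
    - [[0,0,0],[0,0,-0.8],50]
    - [[0,0,0],[0,0,-0.9],50]
    - [[0,0,0],[0,0,-0.6],50]
    - [[0,0,0],[0,0,0],50]
    - [[0,0,0],[0,0,0],50]

```text
t: 25.6
eef_pos: [463.8, -322.3, 294.5]
tcp_rot: [-3.028, -0.225, -0.673]
wrist_force: [-0.5, -0.5, -0.2]
finger_gap: 49.9
gripper_force: 0.0
```

```bash
python3 - <<'E'
from h import *
from workcell import r
np.set_printoptions(precision=2,suppress=True)
g=np.array([495.0,-158.8,171.7])+19*ez-155*ey
c=r.calibration('wrist');p,d=r.camera('wrist'); L=(cloud(d.astype(float),c)-g)@M
t=L[(abs(L[...,0])<50)&(abs(L[...,1])<25)&(abs(L[...,2])<6)];print(len(t),np.percentile(t,[1,99],axis=0))
p,d=r.camera('top'); cv2.imwrite('pics/t2.png',p[:,:,::-1])
X=cloud(d.astype(float),r.calibration('top'));J=X[(abs(X[...,0]-589)<45)&(abs(X[...,1]-104)<40)&(X[...,2]>60)];print('jug',len(J),J.mean(0))
E
```

```text
2004 [[-34.61  -6.51  -5.42]
 [ 32.63   7.02  -0.99]]
jug 298 [588.52 104.71  82.87]
```

View pics/t2.png

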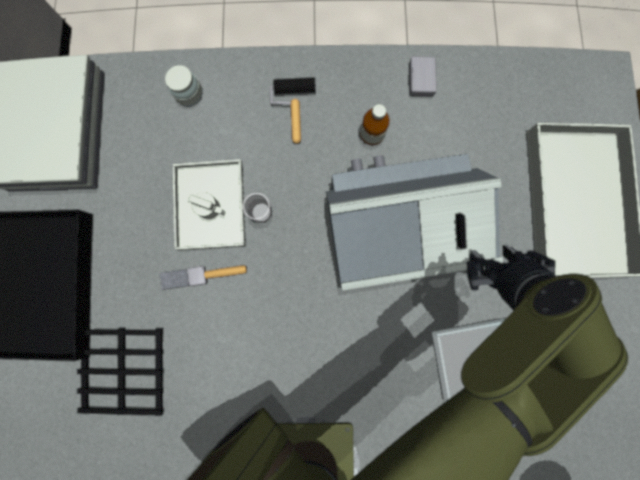

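The top view shows the cover shut with its bar at (461,230), exactly 155 mm from the open stop. The cartridge stands in the tray at (205,205), the brush and beaker are where they were, and the arm is clear.

```bash
python3 -c "
from workcell import r
print(r.hand_in())"
```

```text
the job is handed in; nothing more can be done
None
```

The job is done and handed in at about 26 s: the cartridge stands upright in the small white tray, the cover is shut to its stop, and the brush and beaker are where they were.

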